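Stand battery packs on the charging deck and start the charge

ROBOT

A 6-joint arm with a two-finger parallel gripper is mounted at the origin on a cart in front of the work surface, level with it; the furniture and walls round the work are solid. World frame = base frame: x ahead of the robot, y to its left, z up, the work surface at z = 0. Lengths are in m, angles in rad, forces in N, time in s.
With the tool pointing down it reaches from about 0.375 to 0.925 m from the base axis. Payload 5.7 kg.
Tool frame: the origin (TCP) lies midway between the tips of the shut fingers; the grasp point (between the pads) lies 19 mm behind it; x points along the fingers, z is the direction in which the jaws open and shut, and the axes are right-handed (so a half turn about x gives the same grasp; the last joint's range is limited). The gripper opens to 88 mm and grips with 3 to 60 N. Pads are 20 mm wide; open, the fingers measure 115 mm over their backs; the gripper's body (75 mm by 178 mm) begins 61 mm behind the grasp point.
Start: joints at [1.021, 0.359, 1.51, -0, 1.272, -0.115], TCP at [0.253, 0.544, 0.223] pointing down, gripper open.
Joint ranges: [-2.97, 2.97], [-1.01, 2.36], [0.21, 2.38], [-0.96, 4.11], [0.2, 2.71], [-2.98, 2.98]. Speed limits (rad/s): [2.39, 2.39, 3.14, 3.14, 3.14, 3.14].

INTERFACE

Orientations are given as a rotation vector (axis times angle).
In Python, from station import manip, get_image gives the robot as it stands. The module is installed in compiled form; this text tells all that it offers.
- The arm moves only by the shell command python3 -m inch 'ROWS' [OPENING] [FORCE]. ROWS is JSON, a list that holds one entry, the list of rows, each a list of 6 numbers: the shift along the tool's x, y, z in mm, then the turn, a rotation vector about the tool's x, y, z in rad. In form: [[[tx, ty, tz, wx, wy, wz], ...]]. A call has 1 to 10 rows; each row is the pose to reach, as a shift and turn from the pose commanded when the call began, along the tool's axes at that moment; what a row does not reach only later rows make up. A row lasts 1/8 s, in which the tool goes at most 62.5 mm and 10.7 degrees, less where a joint would pass 70% of its speed; a pose out of reach is approached as far as the arm can. A call with a gripper value outside its range is refused whole. OPENING is the opening in per cent of the stroke, from 0 (shut) to 100 (fully open), set as the call begins (- or left out, the last holds). The fingers move at their own pace and stop on an object; FORCE is the grip in N (left out, the last holds). Time passes only in rows, so rows that repeat a pose let the fingers close. It gives the time, the measured TCP pose, the force and the opening at its end, in the units of the state.
- manip.get_obs(): the state, without advancing time (a new reading comes with each control period).
- get_image(name): name is "scene" or "top" or "wrist"; returns a dict with "frame" (480x640x3 uint8, red, green, blue), "mtx" (3x3 intrinsics, pixels), "R" (3x3) and "t" (3): a world point X has camera coordinates R X + t; the wrist camera has in their place "hand_eye" (4x4, takes a point from camera to tool coordinates, whose origin is the TCP and whose axes are the tool frame's). Camera axes: x right, y down, z forward; pixel columns grow to the right and rows downward; lengths in m; the calibration is good to about 2 mm. A picture is of the moment at which its call begins: read the wrist's pose just before it. There is no depth.
- manip.close_job(): hands the job in, once; it reports no verdict.
The state is a dict: "clock": time; "qpos": joint angles; "joint_velocities": joint speeds; "joint_efforts": joint torques, N m; "position": TCP position; "tcp_rot": TCP orientation; "contact_force": force on the tool from outside, world axes, zero at the start; "torque": the same for the moment, N m; "gripper_width": finger opening in m.
Only numpy, scipy, OpenCV 4.12 (cv2) and the standard library are available. Lean on these libraries where they do the work, as an engineer would, in place of code of your own. Each camera call takes 0.05 s, during which the arm holds its last target. There are 200 camera calls.

TASK

Get the bike-light battery packs charging. Stand every pack that lies on the table upright on a thin edge, each inside the outline of a pad of its own on the flat charging deck, and turn the guarded dial so that its white pointer is at the white mark on the collar, on the side toward the robot. When the packs stand and the dial is set (press no key before the dial is set), press these keys fully down, one at a time, letting each come up again before the next: the far left one, the near left one, the far left one again, the near left one again, and last the large start key (near right); never press the far right key, which is stop. Stand up again any pack that gets knocked over or off its pad, so that at the end all stand on their pads, the dial is still at its mark and all keys are up.

Things in the scene. Friction and masses are not known exactly. Their poses are not given: they have to be found in the camera images.
- pack_a: battery pack: a flat black box 90 x 60 x 26 mm, about 250 g, with two bare metal bands across it, one near each end (4 mm rounded edges); it may be absent. Origin at its centre, x along the 90 mm length, y along the 60 mm width, z through the 26 mm thickness; it is the same either way round and either way up. It starts lying flat on the table left of the control unit, so its centre is 13 mm above the table
- pack_b: battery pack: a flat black box 90 x 60 x 26 mm, about 250 g, with two bare metal bands across it, one near each end (4 mm rounded edges); it may be absent. Origin at its centre, x along the 90 mm length, y along the 60 mm width, z through the 26 mm thickness; it is the same either way round and either way up. It starts lying flat on the table left of the control unit, so its centre is 13 mm above the table
- pack_c: battery pack: a flat black box 90 x 60 x 26 mm, about 250 g, with two bare metal bands across it, one near each end (4 mm rounded edges); it may be absent. Origin at its centre, x along the 90 mm length, y along the 60 mm width, z through the 26 mm thickness; it is the same either way round and either way up. It starts lying flat on the table left of the control unit, so its centre is 13 mm above the table
- deck: fixed charging deck: a grey plate 150 mm (its x, away from the robot) by 400 mm (its y, to the left) and 6 mm thick, with three pads outlined in white side by side. Origin at the centre of its underside, on the table
- pad_left (a point): centre of the left pad on the deck's top face, 6 mm above the table; the pad's outline is 84 mm square, flush with the deck; axes as the deck's, z up; pads are 125 mm apart along y
- pad_middle (a point): centre of the middle pad on the deck's top face, 6 mm above the table; the pad's outline is 84 mm square, flush with the deck; axes as the deck's, z up; pads are 125 mm apart along y
- pad_right (a point): centre of the right pad on the deck's top face, 6 mm above the table; the pad's outline is 84 mm square, flush with the deck; axes as the deck's, z up; pads are 125 mm apart along y
- control: fixed control unit: a grey box 150 mm (x) by 260 mm (y) and 45 mm high with the guarded dial on the left of its top and four keys on the right (two rows of two, 60 mm from near to far, 58 mm from left to right). Origin at the centre of its underside, x away from the robot, y to the left, z up
- dial (a joint): angle of the dial in rad, growing clockwise seen from above: at 0 its pointer is to the right (control unit's -y), at 1.57 at the mark (control unit's -x, toward the robot); stops at -0.6 and 2.8; it turns with slight friction (0.03 N m) and stays where it is left. Starts at -0.4 to 0.2
- dial_grip (a point): on the dial's axis at mid height of its upright grip bar, which is 44 mm long, 14 mm thick and reaches from 8 mm below to 9 mm above this point (a 48 mm disc lies below it; the point is 15 mm above the control unit's top). x, y, z turn with the dial: bar along y, pointer (white line) at its -y end, z up. A fixed collar of 45 mm inner and 50 mm outer radius stands round it; its rim is 13 mm above this point, 4 mm above the bar's top
- key_far_left (a joint): far left key, joint value in m: 0 up, 0.006 fully down; it springs back when let go; fully down takes 5 N
- key_near_left (a joint): near left key, joint value in m: 0 up, 0.006 fully down; it springs back when let go; fully down takes 5 N
- key_far_right (a joint): far right key (stop), joint value in m: 0 up, 0.006 fully down; it springs back when let go; fully down takes 5 N
- key_start (a joint): start key, joint value in m: 0 up, 0.006 fully down; it springs back when let go; fully down takes 5 N
- key_far_left_top (a point): centre of the upper face of the far left key when it is up (24 mm in diameter, stands 22 mm above the control unit's top); z up; moves down with the key; its fixed round housing is 16 mm wider and 12 mm high
- key_near_left_top (a point): centre of the upper face of the near left key when it is up (24 mm in diameter, stands 22 mm above the control unit's top); z up; moves down with the key; its fixed round housing is 16 mm wider and 12 mm high
- key_far_right_top (a point): centre of the upper face of the far right (stop, not to be pressed) key when it is up (24 mm in diameter, stands 22 mm above the control unit's top); z up; moves down with the key; its fixed round housing is 16 mm wider and 12 mm high
- key_start_top (a point): centre of the upper face of the large near right (start) key when it is up (36 mm in diameter, stands 22 mm above the control unit's top); z up; moves down with the key; its fixed round housing is 16 mm wider and 12 mm high
Mind the look-alikes: they are no part of the job. What is shaped like the pack_a but orange is not meant. What is shaped like the pack_b but orange is not meant.

How it is judged:
On the way, in this order (a step that is already met when the one before it is completed fails the run):
1. every pack stands upright on a pad of its own and the dial is at its mark (angle between pack_a's own z axis and vertical between 1.45 and 1.69 rad and ((x of pack_a in the frame of pad_left between -0.03 and 0.03 m and y of pack_a in the frame of pad_left between -0.03 and 0.03 m and z of pack_a in the frame of pad_left between 0.02 and 0.055 m) or (x of pack_a in the frame of pad_middle between -0.03 and 0.03 m and y of pack_a in the frame of pad_middle between -0.03 and 0.03 m and z of pack_a in the frame of pad_middle between 0.02 and 0.055 m) or (x of pack_a in the frame of pad_right between -0.03 and 0.03 m and y of pack_a in the frame of pad_right between -0.03 and 0.03 m and z of pack_a in the frame of pad_right between 0.02 and 0.055 m)) and linear speed of each of pack_a, pack_b, pack_c below 0.03 m/s and angle between pack_b's own z axis and vertical between 1.45 and 1.69 rad and ((x of pack_b in the frame of pad_left between -0.03 and 0.03 m and y of pack_b in the frame of pad_left between -0.03 and 0.03 m and z of pack_b in the frame of pad_left between 0.02 and 0.055 m) or (x of pack_b in the frame of pad_middle between -0.03 and 0.03 m and y of pack_b in the frame of pad_middle between -0.03 and 0.03 m and z of pack_b in the frame of pad_middle between 0.02 and 0.055 m) or (x of pack_b in the frame of pad_right between -0.03 and 0.03 m and y of pack_b in the frame of pad_right between -0.03 and 0.03 m and z of pack_b in the frame of pad_right between 0.02 and 0.055 m)) and angle between pack_c's own z axis and vertical between 1.45 and 1.69 rad and ((x of pack_c in the frame of pad_left between -0.03 and 0.03 m and y of pack_c in the frame of pad_left between -0.03 and 0.03 m and z of pack_c in the frame of pad_left between 0.02 and 0.055 m) or (x of pack_c in the frame of pad_middle between -0.03 and 0.03 m and y of pack_c in the frame of pad_middle between -0.03 and 0.03 m and z of pack_c in the frame of pad_middle between 0.02 and 0.055 m) or (x of pack_c in the frame of pad_right between -0.03 and 0.03 m and y of pack_c in the frame of pad_right between -0.03 and 0.03 m and z of pack_c in the frame of pad_right between 0.02 and 0.055 m)) and horizontal distance between pack_a and pack_b above 0.06 m and horizontal distance between each of pack_a, pack_b and pack_c above 0.06 m and value of joint dial between 1.4 and 1.74 rad), for 0.3 s.
2. the far left key is pressed (value of joint key_far_left above 0.0042 m and value of joint each of key_near_left, key_start, key_far_right below 0.0015 m and value of joint dial between 1.4 and 1.74 rad), for 0.1 s.
3. then the near left key, the others up (value of joint key_near_left above 0.0042 m and value of joint each of key_far_left, key_start, key_far_right below 0.0015 m and value of joint dial between 1.4 and 1.74 rad), for 0.1 s.
4. then the far left key again, the others up (all of step 2), for 0.1 s.
5. then the near left key again, the others up (all of step 3), for 0.1 s.
6. last the start key, the others up (value of joint key_start above 0.0042 m and value of joint each of key_far_left, key_near_left, key_far_right below 0.0015 m and value of joint dial between 1.4 and 1.74 rad), for 0.1 s.
At the end, for the whole second after the job is handed in: Every pack present stands on a thin edge on the deck (its faces within 0.12 rad of upright), its centre within 30 mm of a pad's centre along the deck's x and y, at rest, packs at least 60 mm apart; the dial reads 1.40 to 1.74 rad; all keys are up (all of step 1 and value of joint each of key_far_left, key_near_left, key_start, key_far_right below 0.0015 m); the robot touches nothing.
It fails at once if the far right (stop) key is pressed (value of joint key_far_right above 0.003 m).
It fails at once if a key is pressed while the dial is not at its mark (value of joint any of key_far_left, key_near_left, key_start, key_far_right above 0.003 m and not (value of joint dial between 1.4 and 1.74 rad)).
It fails at once if two keys are down at once (value of joint each of key_far_left, key_near_left above 0.003 m).
It fails at once if two keys are down at once (value of joint each of key_far_left, key_start above 0.003 m).
It fails at once if two keys are down at once (value of joint each of key_near_left, key_start above 0.003 m).
Of pack_a, pack_b, pack_c only 2 to 3 are there at a start; the rules pass over those that are not, and their reading is None.
At some moment in a run one of pack_a, pack_b, pack_c may be knocked a few centimetres aside while the robot is not near it.
It also fails if it takes over 210 s, if anything falls off the work surface, if the arm or the gripper's body presses on something with over 40 N, if the wrist force passes 120 N, or if a joint passes its speed limit or range.

## Working session

There is one attempt and no reset: what is moved stays moved. The work goes in short steps, Python scripts to look and compute and a shell command to move; the robot and the scene stay as the last step left them, time stands still between calls to the robot, and variables do not carry over. Pictures are saved under pics/ and viewed, about 12 in all and at most 16, crops included, and the job is handed in when it is done.

```bash
mkdir -p pics; python3 - <<'E'
from station import manip,get_image
import cv2,numpy as np
o=manip.get_obs()
print({k:np.round(v,3).tolist() for k,v in o.items()})
for n in("scene","top"):
    d=get_image(n);cv2.imwrite(f"pics/{n}0.png",d["frame"][:,:,::-1]);print(n,np.round(d["mtx"],1).tolist(),np.round(d["R"],3).tolist(),np.round(d["t"],3).tolist())
E
```

```text
{'clock': 0.0, 'qpos': [1.021, 0.359, 1.511, -0.0, 1.273, -0.115], 'joint_velocities': [0.001, -0.0, 0.001, 0.001, -0.0, 0.001], 'joint_efforts': [0.001, -51.535, -27.074, 0.068, 0.035, -0.0], 'position': [0.252, 0.544, 0.222], 'tcp_rot': [-0.884, 1.386, 0.883], 'contact_force': [0.435, 0.6, 0.316], 'torque': [0.03, -0.003, 0.05], 'gripper_width': 0.088}
scene [[574.3, 0.0, 315.2], [0.0, 574.3, 236.8], [0.0, 0.0, 1.0]] [[0.869, -0.495, 0.006], [-0.231, -0.416, -0.88], [0.438, 0.763, -0.476]] [-0.392, 0.285, 1.19]
top [[524.1, 0.0, 313.1], [0.0, 524.1, 242.6], [0.0, 0.0, 1.0]] [[0.025, -1.0, 0.014], [-0.992, -0.027, -0.121], [0.121, -0.011, -0.993]] [0.182, 0.543, 1.323]
```

View pics/top0.png

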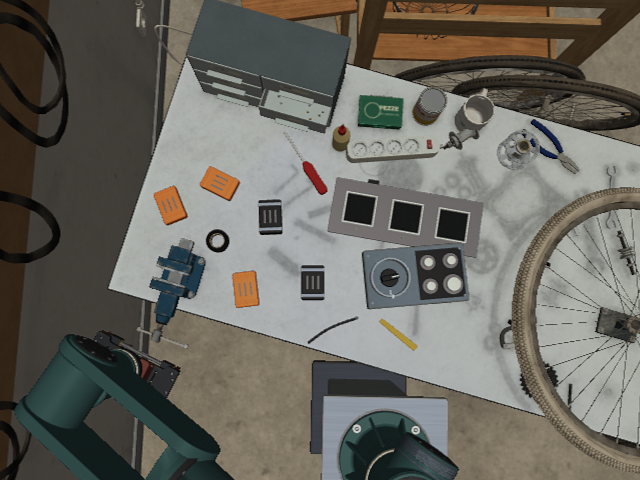

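View pics/scene0.png

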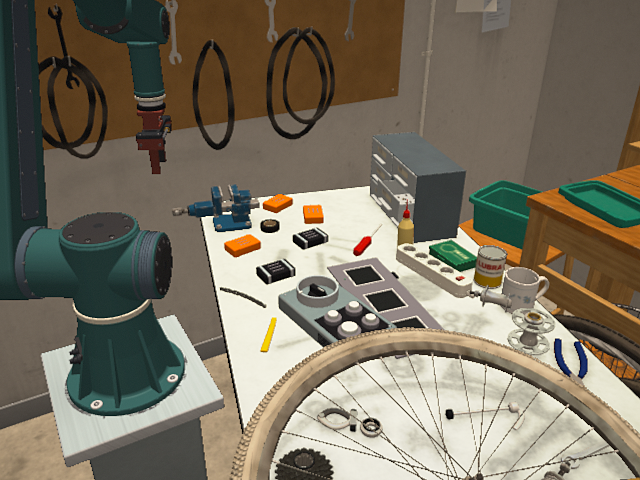

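The top view shows two black packs at about (270,217) and (313,282), the deck pads at (360,209), (405,217) and (452,224), the dial at (390,278), and the keys at (428–455, 262–288). The orange boxes are the decoys.

```bash
cat > h.py <<'E'
from station import manip,get_image
import cv2,numpy as np
from scipy.spatial.transform import Rotation as Ro
def obs():
    o=manip.get_obs();return np.array(o["position"]),Ro.from_rotvec(o["tcp_rot"]).as_matrix(),o
def shot(n,save=None):
    p,R,_=obs();d=get_image(n)
    if n=="wrist":
        H=np.array(d["hand_eye"]);Rc=R@H[:3,:3];c=R@H[:3,3]+p   # cam->world
    else:
        Rc=np.array(d["R"]).T;c=-Rc@np.array(d["t"])
    im=np.ascontiguousarray(d["frame"][:,:,::-1])
    if save:cv2.imwrite(save,im)
    return im,np.array(d["mtx"]),Rc,c
def cast(uv,z,K,Rc,c):
    uv=np.atleast_2d(uv).astype(float);r=(Rc@np.linalg.inv(K)@np.c_[uv,np.ones(len(uv))].T).T
    return c+r*((z-c[2])/r[:,2])[:,None]
def proj(X,K,Rc,c):
    q=(K@Rc.T@(np.atleast_2d(X)-c).T).T;return q[:,:2]/q[:,2:]
def delta(pos,Rt):
    "shift mm and rotvec in current tool axes to reach pose"
    p,R,_=obs();return np.round(R.T@(np.array(pos)-p)*1000,1),np.round(Ro.from_matrix(R.T@Rt).as_rotvec(),3)
E
python3 - <<'E'
from h import *
im,K,Rc,c=shot("top")
cr=im[160:320,240:500];cv2.imwrite("pics/crop1.png",cv2.resize(cr,None,fx=3,fy=3,interpolation=cv2.INTER_CUBIC))
g=cv2.cvtColor(im,cv2.COLOR_BGR2GRAY)
m=np.uint8(g<75)*255
cs,_=cv2.findContours(m,cv2.RETR_LIST,cv2.CHAIN_APPROX_NONE)
for k in cs:
    (u,v),wh,a=cv2.minAreaRect(k)
    if cv2.contourArea(k)>150 and 240<u<500 and 170<v<320:
        b=cv2.boxPoints(((u,v),wh,a))
        print(np.round((u,v),1),np.round(wh,1),round(a,1),[np.round(cast((u,v),z,K,Rc,c)[0],3).tolist()[:2] for z in(.006,.026,.045)])
        print(np.round(cast(b,.006,K,Rc,c)[:,:2],3).tolist())
# control & deck corners
for lo,hi in(((80,70,60),(135,110,95)),):
    mm=cv2.inRange(im,lo,hi)
E
```

```text
[430.  285.5] [16.3 16.3] 45.0 [[0.437, -0.113], [0.436, -0.108], [0.435, -0.104]]
[[0.436, -0.083], [0.467, -0.113], [0.438, -0.143], [0.407, -0.113]]
[452.5 283.5] [21.2 19.8] 45.0 [[0.444, -0.172], [0.443, -0.166], [0.442, -0.161]]
[[0.444, -0.134], [0.482, -0.171], [0.443, -0.21], [0.406, -0.173]]
[312. 282.] [22. 22.] 90.0 [[0.438, 0.196], [0.437, 0.196], [0.436, 0.196]]
[[0.466, 0.226], [0.467, 0.168], [0.41, 0.167], [0.409, 0.224]]
[388.8 277.3] [18.4 17.7] 45.0 [[0.456, -0.005], [0.454, -0.001], [0.453, 0.002]]
[[0.455, 0.029], [0.489, -0.004], [0.456, -0.038], [0.422, -0.005]]
[427. 262.] [16. 16.] 0.0 [[0.498, -0.105], [0.496, -0.1], [0.495, -0.096]]
[[0.477, -0.084], [0.519, -0.084], [0.52, -0.126], [0.478, -0.126]]
[449.8 259.8] [16.3 15.6] 45.0 [[0.506, -0.165], [0.504, -0.16], [0.502, -0.155]]
[[0.506, -0.135], [0.536, -0.165], [0.506, -0.195], [0.476, -0.166]]
[440.1 273.1] [50.  46.3] 84.3 [[0.47, -0.139], [0.469, -0.134], [0.467, -0.129]]
[[0.528, -0.072], [0.543, -0.194], [0.413, -0.206], [0.398, -0.085]]
[451.9 224.7] [27.9 27.5] 9.5 [[0.599, -0.172], [0.596, -0.166], [0.593, -0.161]]
[[0.568, -0.129], [0.641, -0.141], [0.631, -0.215], [0.558, -0.202]]
[269.7 216. ] [21.4 22.6] 86.4 [[0.61, 0.312], [0.606, 0.311], [0.603, 0.31]]
[[0.636, 0.345], [0.641, 0.285], [0.584, 0.28], [0.578, 0.339]]
[405.6 216.7] [27.6 27.5] 9.5 [[0.618, -0.048], [0.614, -0.044], [0.611, -0.041]]
[[0.586, -0.006], [0.66, -0.018], [0.649, -0.09], [0.576, -0.078]]
[359.2 208.4] [27.5 27.5] 9.5 [[0.636, 0.076], [0.633, 0.078], [0.629, 0.079]]
[[0.605, 0.117], [0.678, 0.106], [0.668, 0.034], [0.595, 0.045]]
[314.  177.5] [36.9  9.4] 56.3 [[0.717, 0.198], [0.712, 0.198], [0.707, 0.198]]
[[0.751, 0.237], [0.766, 0.216], [0.683, 0.159], [0.669, 0.18]]
```

View pics/crop1.png

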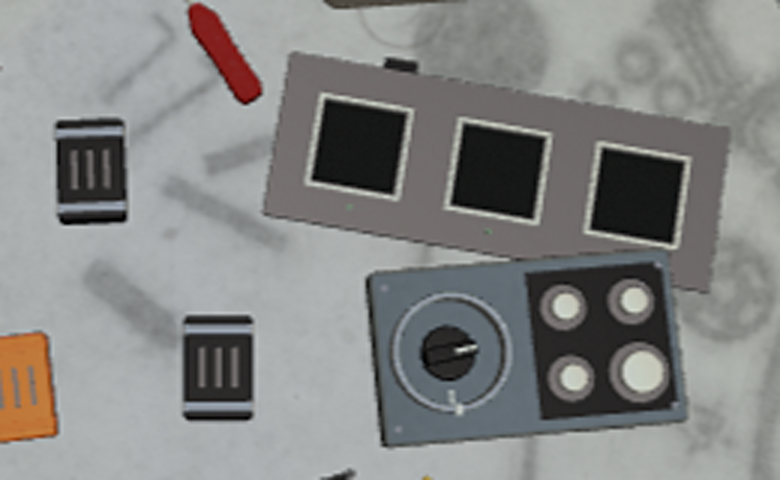

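```bash
cat >> h.py <<'E'
def pose(yaw,tilt,jaw=1):
    "tool pointing down, tilted by tilt toward azimuth yaw; jaw horizontal"
    u=np.array([np.cos(yaw),np.sin(yaw),0]);d=np.sin(tilt)*u-np.cos(tilt)*np.array([0,0,1.])
    z=jaw*np.array([-np.sin(yaw),np.cos(yaw),0]);return np.c_[d,np.cross(z,d),z]
E
python3 - <<'E'
from h import *
p,R,o=obs();print(np.round(R,2))
g=np.array([.437,.196,0])+.025*np.array([1,.02,0])
for j in(1,-1):
    Rt=pose(.02,-.7,j);d=Rt[:,0];t=np.array([g[0],g[1],.0])+0
    # tcp z .010 with grasp point 19 mm behind above g
    tcp=g+.019*d*np.array([1,1,0])+[0,0,.010]
    print(j,tcp,delta(tcp-.1*d,Rt),delta([.437,.3,.22],R))
E
```

```text
[[-0.   -0.91  0.42]
 [-0.    0.42  0.91]
 [-1.    0.   -0.  ]]
1 [0.44976231 0.19625521 0.01      ] (array([ 135.7, -383.2, -203.5]), array([-0.436,  0.158,  0.687])) (array([   2.2, -270. , -143.3]), array([0., 0., 0.]))
-1 [0.44976231 0.19625521 0.01      ] (array([ 135.7, -383.2, -203.5]), array([ 2.542,  0.927, -0.213])) (array([   2.2, -270. , -143.3]), array([0., 0., 0.]))
```

```bash
python3 -m inch '[[[0,-190,-100,-0.2,0.08,0.34],[0,-190,-100,-0.2,0.08,0.34],[0,-190,-100,-0.2,0.08,0.34],[0,-190,-100,-0.2,0.08,0.34],[60,-383,-203,-0.436,0.158,0.687],[60,-383,-203,-0.436,0.158,0.687],[60,-383,-203,-0.436,0.158,0.687],[120,-383,-203,-0.436,0.158,0.687],[120,-383,-203,-0.436,0.158,0.687],[120,-383,-203,-0.436,0.158,0.687]]]' 100 40; python3 - <<'E'
from h import *
im,K,Rc,c=shot("wrist","pics/w1.png")
p,R,o=obs();print(o["qpos"],o["contact_force"])
Rt=pose(.02,-.7);print(p,delta(np.array([.450,.196,.010]),Rt))
E
```

```text
clock: 1.4
position: [0.5135, 0.199, 0.1024]
tcp_rot: [-0.809, 1.702, 1.718]
contact_force: [-0.2, -0.4, 0.6]
gripper_width: 0.0879
[ 0.17510688  0.81209994  1.21433834  0.10341558  1.80782474 -1.42843236] [0.22694346 0.19577711 0.57901672]
[0.51389403 0.19974774 0.10368562] (array([112.9, -11.4,  -2.6]), array([0.001, 0.001, 0.   ]))
```

View pics/w1.png

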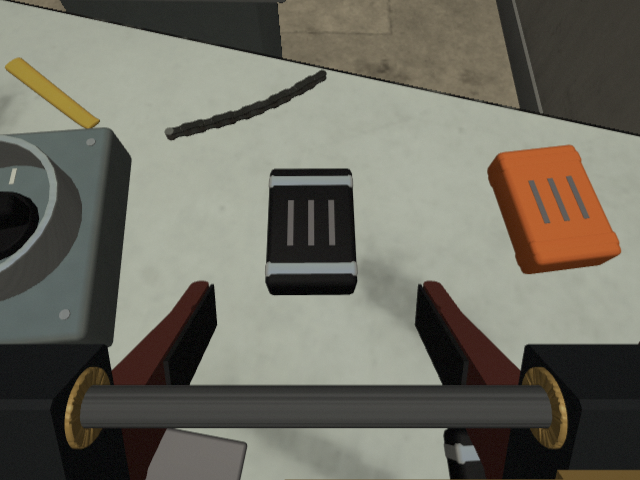

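The pack sits midway between the open fingers, at (312,230), and is aligned with them.

```bash
python3 - <<'E'
from h import *
p,R,o=obs();d=get_image("wrist");H=np.array(d["hand_eye"]);K=np.array(d["mtx"]);Rc=R@H[:3,:3];c=R@H[:3,3]+p
P=cast([(270,172),(353,172),(355,277),(267,277)],.026,K,Rc,c);print(np.round(P,4),P.mean(0))
E
python3 -m inch '[[[50,-5,-2.5,0,0,0],[85,-11,-2.5,0,0,0],[85,-11,-2.5,0,0,0]]]'
```

```text
[[0.3984 0.1646 0.026 ]
 [0.3972 0.2247 0.026 ]
 [0.4765 0.2246 0.026 ]
 [0.4776 0.1677 0.026 ]] [0.4374256  0.19540313 0.026     ]
clock: 1.88
position: [0.466, 0.1965, 0.0315]
tcp_rot: [-0.812, 1.701, 1.72]
contact_force: [0.5, -0.1, -0.1]
gripper_width: 0.0879
```

```bash
python3 -m inch '[[[20,0,0,0,0,0],[26,0,0,0,0,0],[26,0,0,0,0,0],[26,0,0,0,0,0]]]'; python3 -m inch '[[[0,0,0,0,0,0],[0,0,0,0,0,0],[0,0,0,0,0,0],[0,0,0,0,0,0],[0,0,0,0,0,0],[0,0,0,0,0,0]]]' 30 40;  python3 - <<'E'
from h import *
P=np.array([.640,.078]);yaw=-.15
Rt=pose(yaw,.87);d=Rt[:,0];u=np.array([np.cos(yaw),np.sin(yaw),0])
p,R,o=obs();print(delta([.45,.196,.22],R),delta([.50,.15,.23],pose(yaw,.87)))
E
```

```text
clock: 2.38
position: [0.4529, 0.1953, 0.0114]
tcp_rot: [-0.813, 1.698, 1.715]
contact_force: [0.1, -0.0, 0.3]
gripper_width: 0.088
clock: 3.12
position: [0.4517, 0.195, 0.0106]
tcp_rot: [-0.812, 1.7, 1.716]
contact_force: [0.2, -0.4, 1.7]
gripper_width: 0.0595
(array([-159.2,  136. ,    1.2]), array([0., 0., 0.])) (array([-198.5,  104.9,  -45.8]), array([ 0.188,  0.017, -1.565]))
```

```bash
python3 -m inch '[[[-40,34,0,0,0,0],[-80,68,0,0,0,0],[-120,102,0,0,0,0],[-180,153,0,0,0,0],[-180,153,0,0,0,0],[-180,153,0,0,0,0]]]'; cat >> h.py <<'E'
def place(rel,pad,yaw,tiltp,h,zoff=.0):
    Rt=pose(yaw,tiltp);C=np.array([pad[0],pad[1],.006+h+zoff]);return delta(C-Rt@np.array(rel),Rt),C-Rt@np.array(rel)
E
python3 - <<'E'
from h import *
Rg=Ro.from_rotvec([-0.812,1.7,1.716]).as_matrix();print(np.arctan2(Rg[0,0],-Rg[2,0]))
rel=Rg.T@(np.array([.4374,.1954,.013])-[.4517,.195,.0106]);print(rel.tolist())
tp=np.pi/2-.7
for z in(.15,.05,.0): print(place(rel,(.599,-.172),-.15,tp,.045,z))
E
```

```text
clock: 3.88
position: [0.4508, 0.1949, 0.2468]
tcp_rot: [-0.813, 1.698, 1.715]
contact_force: [0.6, 0.1, -3.4]
gripper_width: 0.0596
-0.6990078089340351
[0.007358803948174154, 0.012481831402729775, 0.0006796243713733963]
((array([ -68. , -129.9, -370.9]), array([ 0.188,  0.018, -1.564])), array([ 0.60128404, -0.17303254,  0.2152873 ]))
((array([   8.7, -194. , -371. ]), array([ 0.188,  0.018, -1.564])), array([ 0.60128404, -0.17303254,  0.1152873 ]))
((array([  47. , -226.1, -371. ]), array([ 0.188,  0.018, -1.564])), array([ 0.60128404, -0.17303254,  0.0652873 ]))
```

```bash
python3 -m inch '[[[-10,-10,-40,0.019,0.002,-0.17],[-20,-26,-80,0.038,0.004,-0.34],[-30,-39,-120,0.057,0.006,-0.51],[-40,-52,-160,0.076,0.008,-0.68],[-50,-65,-200,0.095,0.01,-0.85],[-60,-80,-240,0.114,0.012,-1.02],[-68,-95,-280,0.133,0.014,-1.19],[-68,-110,-320,0.152,0.016,-1.36],[-68,-130,-371,0.188,0.018,-1.564],[-68,-130,-371,0.188,0.018,-1.564]]]'; python3 -m inch '[[[0,0,0,0,0,0],[0,0,0,0,0,0]]]'; python3 - <<'E'
from h import *
rel=[.00736,.01248,.0007]
print(obs()[2]["qpos"])
for z in(.15,.03,.003,0): print(place(rel,(.599,-.172),-.15,np.pi/2-.699,.045,z))
shot("scene","pics/s1.png")
E
```

```text
clock: 5.12
position: [0.6016, -0.1242, 0.2312]
tcp_rot: [-1.402, 0.717, 0.584]
contact_force: [1.6, 1.2, -1.4]
gripper_width: 0.06
clock: 5.38
position: [0.603, -0.1234, 0.2333]
tcp_rot: [-1.403, 0.715, 0.586]
contact_force: [-0.3, 0.4, -2.3]
gripper_width: 0.0597
[-0.48188955  0.13816962  2.09086466  0.88665241  0.34942986 -2.70219236]
((array([ 14.7,   8.7, -50. ]), array([ 0.016,  0.053, -0.144])), array([ 0.6012648 , -0.17305024,  0.21528908]))
((array([104.2,  88.6, -53. ]), array([ 0.016,  0.053, -0.144])), array([ 0.6012648 , -0.17305024,  0.09528908]))
((array([124.4, 106.6, -53.7]), array([ 0.016,  0.053, -0.144])), array([ 0.6012648 , -0.17305024,  0.06828908]))
((array([126.6, 108.6, -53.8]), array([ 0.016,  0.053, -0.144])), array([ 0.6012648 , -0.17305024,  0.06528908]))
```

View pics/s1.png

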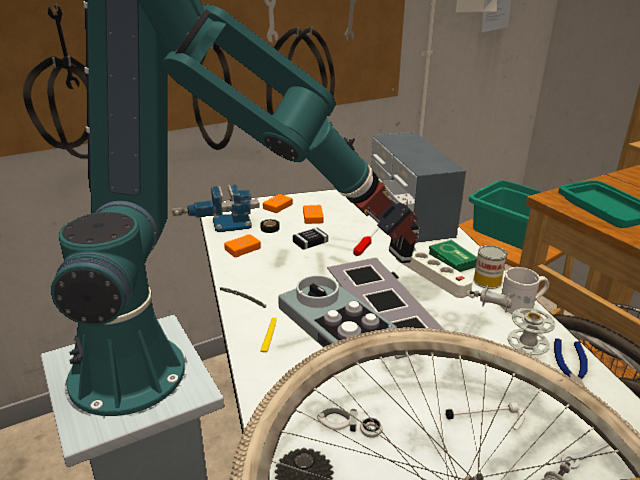

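The pack is held in the air, tilted about as planned. Joint 6 is near its limit, so I'll use the arm's own azimuth as the placing yaw.

```bash
python3 - <<'E'
from h import *
rel=[.00736,.01248,.0007]
print(place(rel,(.599,-.172),-.28,np.pi/2-.699,.045,.15))
E
```

```text
((array([ 14.8,   9.8, -50.4]), array([ 0.108,  0.147, -0.144])), array([ 0.60110954, -0.17333497,  0.21528908]))
```

```bash
python3 -m inch '[[[7,5,-25,0.05,0.07,-0.07],[15,10,-50,0.108,0.147,-0.144],[15,10,-50,0.108,0.147,-0.144],[15,10,-50,0.108,0.147,-0.144],[15,10,-50,0.108,0.147,-0.144]]]'; python3 - <<'E'
from h import *
rel=[.00736,.01248,.0007]
print(obs()[2]["qpos"])
for z in(.15,.03,.003): print(place(rel,(.599,-.172),-.28,np.pi/2-.699,.045,z))
E
```

```text
clock: 6.05
position: [0.6029, -0.1793, 0.2475]
tcp_rot: [-1.371, 0.764, 0.375]
contact_force: [0.2, 0.6, -1.7]
gripper_width: 0.0596
[-0.51280092  0.13710346  2.13496206  1.25625395  0.19611465 -2.97790932]
((array([19.5, 26. ,  4.8]), array([-0.004,  0.016, -0.047])), array([ 0.60110954, -0.17333497,  0.21528908]))
((array([100.9, 114.1,   3.2]), array([-0.004,  0.016, -0.047])), array([ 0.60110954, -0.17333497,  0.09528908]))
((array([119.3, 133.9,   2.8]), array([-0.004,  0.016, -0.047])), array([ 0.60110954, -0.17333497,  0.06828908]))
```

Joints 5 and 6 are at their limits here: the forearm is almost parallel to the tool, so the wrist is near singular. I'll lay the pack back where it was and regrasp it with the jaws turned half round and a steeper tilt.

```bash
python3 - <<'E'
from h import *
print(delta([.4517,.195,.20],pose(.02,-.699)))
E
```

```text
(array([-145.2,  204.9,  319.6]), array([-0.321, -0.005,  1.514]))
```

```bash
python3 -m inch '[[[-25,20,35,-0.035,0,0.17],[-50,40,70,-0.07,0,0.34],[-70,60,105,-0.105,0,0.5],[-90,80,140,-0.14,0,0.67],[-110,100,175,-0.175,0,0.84],[-130,130,215,-0.21,0,1.0],[-145,160,260,-0.245,0,1.17],[-145,190,300,-0.28,-0.005,1.34],[-145,205,320,-0.32,-0.005,1.51],[-145,205,320,-0.32,-0.005,1.51]]]'; python3 -m inch '[[[0,0,0,0,0,0],[0,0,0,0,0,0]]]';python3 - <<'E'
from h import *
print(delta([.4517,.195,.0108],pose(.02,-.699)), obs()[2]["qpos"])
E
```

```text
clock: 7.3
position: [0.4521, 0.1974, 0.1995]
tcp_rot: [-0.903, 1.612, 1.59]
contact_force: [-0.1, -0.2, -2.4]
gripper_width: 0.0592
clock: 7.55
position: [0.4524, 0.1948, 0.2]
tcp_rot: [-0.904, 1.608, 1.58]
contact_force: [-0.7, -1.1, -2.1]
gripper_width: 0.0598
(array([162.7, -96.5,   2.8]), array([-0.03 ,  0.005,  0.159])) [ 0.19405256  0.53713762  1.41186189  0.09288716  1.72431055 -1.37617421]
```

```bash
python3 -m inch '[[[50,-30,3,-0.03,0.005,0.159],[100,-60,3,-0.03,0.005,0.159],[130,-77,3,-0.03,0.005,0.159],[150,-89,3,-0.03,0.005,0.159],[150,-89,3,-0.03,0.005,0.159],[150,-89,3,-0.03,0.005,0.159]]]';python3 - <<'E'
from h import *
print(delta([.4517,.195,.0108],pose(.02,-.699)), obs()[2]["qpos"])
E
```

```text
clock: 8.3
position: [0.4523, 0.196, 0.0274]
tcp_rot: [-0.813, 1.698, 1.716]
contact_force: [0.7, 0.1, -2.9]
gripper_width: 0.0598
(array([ 13.1, -10.3,  -1. ]), array([0.001, 0.001, 0.001])) [ 0.18495907  0.83380104  1.40830883  0.10664755  1.5903708  -1.44287286]
```

```bash
python3 -m inch '[[[8,-6,0,0,0,0],[13,-10,0,0,0,0],[13,-10,0,0,0,0],[13,-10,0,0,0,0]]]'; python3 -m inch '[[[0,0,0,0,0,0],[0,0,0,0,0,0],[0,0,0,0,0,0],[-40,0,0,0,0,0],[-100,0,0,0,0,0],[-150,0,0,0,0,0],[-150,0,0,0.18,0,0],[-150,0,0,0.36,0,0],[-150,0,0,0.54,0,0],[-150,0,0,0.72,0,0]]]' 100; python3 -m inch '[[[0,0,0,0.18,0,0],[0,0,0,0.36,0,0],[0,0,0,0.54,0,0],[0,0,0,0.72,0,0],[0,0,0,0.9,0,0],[0,0,0,1.08,0,0],[0,0,0,1.26,0,0],[0,0,0,1.44,0,0],[0,0,0,1.62,0,0],[0,0,0,1.8,0,0]]]'
python3 - <<'E'
from h import *
im,K,Rc,c=shot("top")
g=cv2.cvtColor(im,cv2.COLOR_BGR2GRAY);m=np.uint8(g<75)*255
cs,_=cv2.findContours(m,cv2.RETR_LIST,cv2.CHAIN_APPROX_NONE)
for k in cs:
    (u,v),wh,a=cv2.minAreaRect(k)
    if 300<cv2.contourArea(k)<700 and 240<u<340 and 170<v<320: print(u,v,wh,a,cast((u,v),.026,K,Rc,c)[0])
Rt=pose(.02,-.87,-1);print(delta([.5,.195,.1],Rt),obs()[2]["qpos"])
E
```

```text
clock: 8.8
position: [0.4509, 0.1959, 0.0104]
tcp_rot: [-0.811, 1.7, 1.719]
contact_force: [1.7, -0.4, 7.5]
gripper_width: 0.0598
clock: 10.05
position: [0.5469, 0.1976, 0.1235]
tcp_rot: [-0.462, 2.108, 0.96]
contact_force: [-0.7, -0.1, -0.7]
gripper_width: 0.0877
clock: 11.3
position: [0.5469, 0.1976, 0.1235]
tcp_rot: [0.474, 2.065, -1.055]
contact_force: [1.0, 0.3, -0.1]
gripper_width: 0.0878
(array([ 48.3, -17.9, -10.5]), array([ 0.608,  0.051, -0.163])) [0.16551776 0.8340949  1.10933355 0.09928502 1.89336633 1.10463862]
```

```bash
python3 -m inch '[[[0,0,-5,0.2,0.02,-0.05],[0,0,-10,0.4,0.03,-0.1],[0,0,-10,0.608,0.051,-0.163],[0,0,-10,0.608,0.051,-0.163],[0,0,-10,0.608,0.051,-0.163]]]'; python3 - <<'E'
from h import *
shot("wrist","pics/w2.png")
Rt=pose(.02,-.87,-1);d=Rt[:,0];t=np.array([.449,.195,.012]);print(obs()[0],delta(t-.06*d,Rt),delta(t,Rt))
E
```

```text
clock: 11.98
position: [0.5424, 0.2055, 0.1267]
tcp_rot: [0.635, 1.827, -1.787]
contact_force: [0.6, 0.4, -0.8]
gripper_width: 0.0879
[0.54244305 0.20557777 0.12711411] (array([85.8, 27.5,  9. ]), array([ 0.016,  0.002, -0.   ])) (array([145.8,  27.5,   8.9]), array([ 0.016,  0.002, -0.   ]))
```

View pics/w2.png

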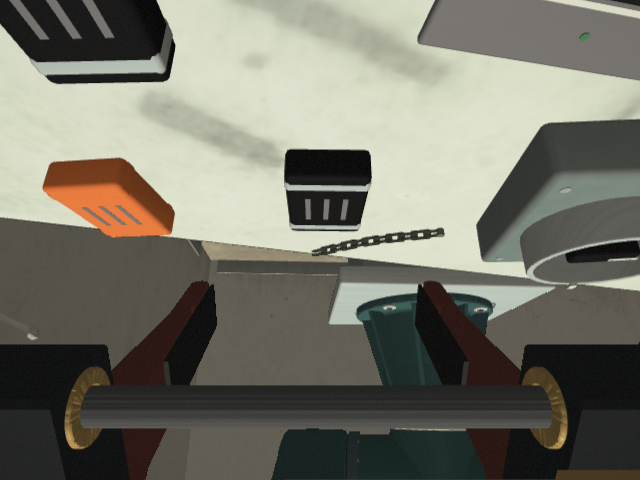

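The pack is at (328,190), a little off centre, which agrees with the 9 mm z shift. The camera is now on the underside, so I'll check its height.

```bash
python3 - <<'E'
from h import *
d=get_image("wrist");H=np.array(d["hand_eye"]);print(np.round(H,3));R=pose(.02,-.87,-1);print(R@H[:3,3]+[.449,.195,.012])
K=np.array(d["mtx"]);p,Rr,o=obs();Rc=Rr@H[:3,:3];c=Rr@H[:3,3]+p
P=cast([(287,190),(370,190),(362,228),(291,228)],.026,K,Rc,c);print(P)
E
```

```text
[[ 0.001 -0.293  0.956 -0.162]
 [ 0.    -0.956 -0.293  0.081]
 [ 1.     0.    -0.001  0.   ]
 [ 0.     0.     0.     1.   ]]
[0.62477447 0.198247   0.0545957 ]
[[0.46478863 0.22461978 0.026     ]
 [0.4677548  0.16603557 0.026     ]
 [0.40302592 0.16292891 0.026     ]
 [0.39965122 0.22340145 0.026     ]]
```

```bash
python3 -m inch '[[[40,27,9,0.016,0,0],[85,27,9,0.016,0,0],[85,27,9,0.016,0,0],[85,27,9,0.016,0,0]]]'
```

```text
clock: 12.58
position: [0.4963, 0.1961, 0.0529]
tcp_rot: [0.644, 1.811, -1.802]
contact_force: [0.4, -0.2, -0.1]
gripper_width: 0.0883
```

```bash
python3 -m inch '[[[30,0,0,0,0,0],[56,1,-1,0,0,0],[61,1,-1,0,0,0],[61,1,-1,0,0,0]]]';  python3 -m inch '[[[0,0,0,0,0,0],[0,0,0,0,0,0],[0,0,0,0,0,0],[0,0,0,0,0,0],[0,0,0,0,0,0],[0,0,0,0,0,0]]]' 30 40; python3 - <<'E'
from h import *
p,R,o=obs();print(p,o["contact_force"],o["qpos"])
C=np.array([.4380,.195,.013]);rel=R.T@(C-p);print(rel.tolist(),np.arctan2(-R[0,0],-R[2,0]))
print(delta(p+[0,0,.22],R))
E
```

```text
clock: 13.08
position: [0.451, 0.1961, 0.0126]
tcp_rot: [0.645, 1.81, -1.803]
contact_force: [-0.3, -0.2, -0.1]
gripper_width: 0.0876
clock: 13.82
position: [0.4498, 0.1958, 0.012]
tcp_rot: [0.644, 1.811, -1.805]
contact_force: [3.5, -0.3, 2.9]
gripper_width: 0.0598
[0.44982544 0.19583973 0.01203215] [ 3.47726351 -0.28279875  2.90779599] [0.17675615 0.95613418 1.2972535  0.11964873 1.74966007 1.69711244]
[0.008414986394825436, -0.008384049371651202, 0.0006153831422935847] 0.8685049200009505
(array([-142.1, -168. ,    0.8]), array([0., 0., 0.]))
```

```bash
python3 -m inch '[[[-30,-35,0,0,0,0],[-65,-76,0,0,0,0],[-100,-118,0,0,0,0],[-142,-168,0,0,0,0],[-142,-168,0,0,0,0],[-142,-168,0,0,0,0]]]'; sed -i 's/tiltp,h,zoff=.0):/tiltp,h,zoff=.0,jaw=-1):/;s/Rt=pose(yaw,tiltp);C/Rt=pose(yaw,tiltp,jaw);C/' h.py
python3 - <<'E'
from h import *
rel=[.0084,-.0084,.0006]
for y in(.0,.15):
  print(place(rel,(.599,-.172),y,.702,.045,.15),place(rel,(.599,-.172),y,.702,.045,.003))
E
```

```text
clock: 14.58
position: [0.4493, 0.1967, 0.2311]
tcp_rot: [0.643, 1.811, -1.805]
contact_force: [0.7, -0.3, -1.4]
gripper_width: 0.0596
((array([-97. , 107.7, 370.8]), array([0.021, 0.006, 1.571])), array([ 0.59998957, -0.1714    ,  0.21283811])) ((array([ -2. , 220. , 370.3]), array([0.021, 0.006, 1.571])), array([ 0.59998957, -0.1714    ,  0.06583811]))
((array([-96.9, 107.6, 370.7]), array([-0.145, -0.008,  1.569])), array([ 0.5998888 , -0.17125886,  0.21283811])) ((array([ -2. , 219.9, 370.1]), array([-0.145, -0.008,  1.569])), array([ 0.5998888 , -0.17125886,  0.06583811]))
```

Hover with yaw 0.

```bash
python3 -m inch '[[[-20,10,40,0,0,0.17],[-40,20,80,0.004,0,0.34],[-60,30,120,0.006,0,0.51],[-80,40,160,0.008,0,0.68],[-97,52,200,0.01,0.002,0.85],[-97,65,240,0.012,0.003,1.02],[-97,80,280,0.014,0.004,1.19],[-97,95,325,0.018,0.005,1.36],[-97,108,371,0.021,0.006,1.53],[-97,108,371,0.021,0.006,1.571]]]'; python3 -m inch '[[[0,0,0,0,0,0],[0,0,0,0,0,0],[0,0,0,0,0,0]]]'
python3 - <<'E'
from h import *
rel=[.0084,-.0084,.0006]
print(place(rel,(.599,-.172),0,.702,.045,.15),obs()[2]["qpos"])
E
```

```text
clock: 15.82
position: [0.5999, -0.1514, 0.2115]
tcp_rot: [1.459, 0.744, -0.698]
contact_force: [1.5, 1.3, -1.3]
gripper_width: 0.06
clock: 16.2
position: [0.6026, -0.1503, 0.2151]
tcp_rot: [1.456, 0.744, -0.695]
contact_force: [-0.7, -0.2, -1.5]
gripper_width: 0.0599
((array([-0.4, -3.6, 21. ]), array([ 0.006, -0.031,  0.052])), array([ 0.59998957, -0.1714    ,  0.21283811])) [-0.58110349  0.19335334  2.01242834  0.79421331  0.52469433  0.35474703]
```

```bash
python3 -m inch '[[[0,-3,21,0.006,-0.031,0.052],[0,-3,21,0.006,-0.031,0.052],[0,-3,21,0.006,-0.031,0.052]]]'
python3 - <<'E'
from h import *
rel=[.0084,-.0084,.0006]
for z in (.06,.02,.002):print(place(rel,(.599,-.172),0,.702,.045,z))
print(obs()[2]["qpos"])
shot("wrist","pics/w3.png")
E
```

```text
clock: 16.58
position: [0.6007, -0.1714, 0.2132]
tcp_rot: [1.463, 0.678, -0.679]
contact_force: [-0.8, -0.1, -1.0]
gripper_width: 0.0599
((array([ 68.6, -58.9,   0.1]), array([-0.001,  0.   , -0.   ])), array([ 0.59998957, -0.1714    ,  0.12283811]))
((array([ 99.1, -84.7,   0.1]), array([-0.001,  0.   , -0.   ])), array([ 0.59998957, -0.1714    ,  0.08283811]))
((array([ 1.129e+02, -9.640e+01,  1.000e-01]), array([-0.001,  0.   , -0.   ])), array([ 0.59998957, -0.1714    ,  0.06483811]))
[-0.62618946  0.20144684  2.05292869  0.96612377  0.47791102  0.15739714]
```

View pics/w3.png

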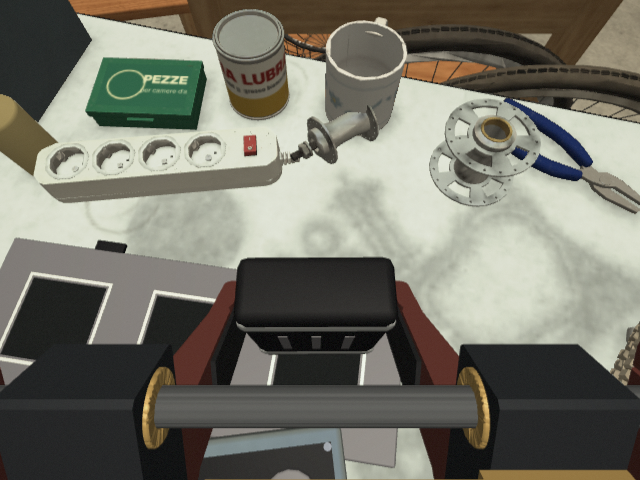

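The pack is upright in the jaws above the right pad, around (315,370), so I'll lower it.

```bash
python3 -m inch '[[[35,-30,0,0,0,0],[69,-59,0,0,0,0],[90,-77,0,0,0,0],[103,-88,0,0,0,0],[103,-88,0,0,0,0],[103,-88,0,0,0,0]]]'; python3 -m inch '[[[3,-3,0,0,0,0],[6,-5,0,0,0,0],[8,-7,0,0,0,0],[8,-7,0,0,0,0]]]'
python3 - <<'E'
from h import *
rel=[.0084,-.0084,.0006]
print(place(rel,(.599,-.172),0,.702,.045,0),obs()[2]["qpos"])
E
```

```text
clock: 17.38
position: [0.6007, -0.1722, 0.0784]
tcp_rot: [1.463, 0.676, -0.678]
contact_force: [0.9, -0.5, -1.3]
gripper_width: 0.0599
clock: 17.88
position: [0.5994, -0.1722, 0.0666]
tcp_rot: [1.463, 0.677, -0.68]
contact_force: [0.7, 0.4, -2.3]
gripper_width: 0.0598
((array([ 3.2, -2. , -0.8]), array([-0.001,  0.001, -0.   ])), array([ 0.59998957, -0.1714    ,  0.06283811])) [-0.62891     0.51741342  2.18170935  1.93836331  0.41816252 -0.90394305]
```

```bash
python3 -m inch '[[[1,-1,0,0,0,0],[2,-2,0,0,0,0],[2.5,-2,0,0,0,0],[2.5,-2,0,0,0,0],[2.5,-2,0,0,0,0]]]'
```

```text
clock: 18.5
position: [0.5996, -0.1723, 0.0643]
tcp_rot: [1.463, 0.675, -0.679]
contact_force: [-5.1, -0.7, 7.6]
gripper_width: 0.0595
```

```bash
python3 -m inch '[[[0,0,0,0,0,0],[0,0,0,0,0,0],[0,0,0,0,0,0],[-10,0,0,0,0,0],[-30,0,0,0,0,0],[-60,0,0,0,0,0],[-110,0,0,0,0,0],[-170,0,0,0,0,0],[-170,0,0,0,0,0]]]' 100; python3 - <<'E'
from h import *
im,K,Rc,c=shot("wrist","pics/w4.png");print(proj([[.599,-.172,.006],[.618,-.048,.006]],K,Rc,c))
print(obs()[2]["qpos"],obs()[0])
E
```

```text
clock: 19.62
position: [0.489, -0.1726, 0.196]
tcp_rot: [1.459, 0.672, -0.678]
contact_force: [-0.7, -1.2, -0.0]
gripper_width: 0.0875
[[313.60910819 241.03723901]
 [188.06870417 223.42214795]]
[-0.84857358  0.10796805  2.25985519  1.13915821  0.56147481 -0.21257301] [ 0.48981959 -0.17277253  0.19523369]
```

View pics/w4.png

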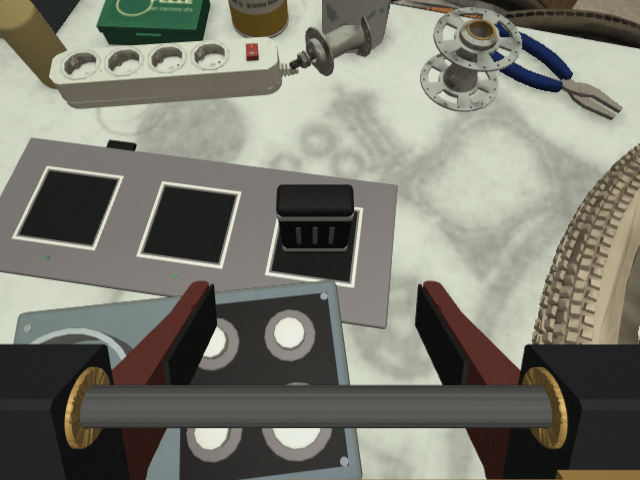

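The pack stands on the right pad, its base at about (316,250) against the pad centre at (314,241). Next I'll check how close pack 1 is to the cabinet and its open drawer.

```bash
python3 - <<'E'
from h import *
im,K,Rc,c=shot("top")
for z in(0,.05,.1,.15):print(z,np.round(cast([(200,62),(262,112),(326,130),(262,88)],z,K,Rc,c)[:,:2],3).tolist())
cr=im[0:240,160:400];cv2.imwrite("pics/c2.png",cv2.resize(cr,None,fx=2.5,fy=2.5))
R=pose(.09,-.87,-1)
print(delta([.45,.0,.30],obs()[1]), delta([.72,.32,.25],R), delta([.60,.312,.25],pose(.09,0,-1)))
E
```

```text
0 [[1.035, 0.52], [0.897, 0.344], [0.852, 0.168], [0.965, 0.346]]
0.05 [[1.011, 0.508], [0.878, 0.339], [0.834, 0.17], [0.944, 0.342]]
0.1 [[0.987, 0.497], [0.859, 0.334], [0.817, 0.171], [0.922, 0.337]]
0.15 [[0.963, 0.486], [0.84, 0.329], [0.8, 0.173], [0.901, 0.332]]
(array([-107.3,   37.6, -172.3]), array([0., 0., 0.])) (array([ 104.7,  210.5, -493.3]), array([-0.103, -0.007, -1.574])) (array([  27. ,  119.1, -484.9]), array([-0.089,  0.034, -0.704]))
```

View pics/c2.png

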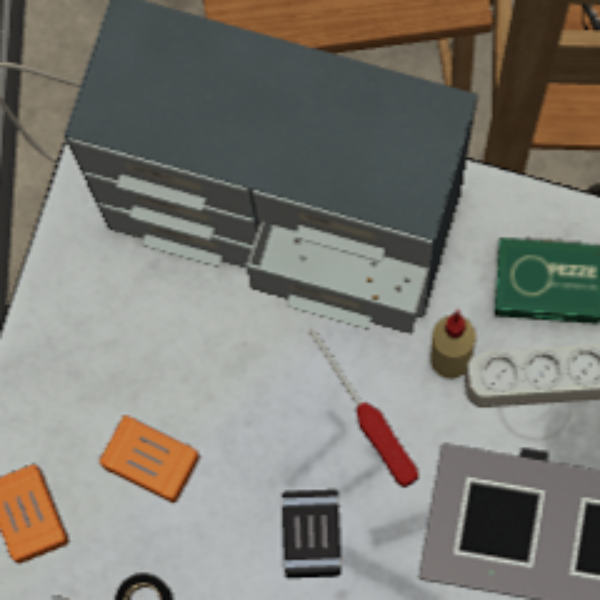

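I read the pack's clearance to the drawer as tight, so I'll pick it with the tool vertical, move it to the open spot near (0.44, 0.20) and regrasp it there.

```bash
python3 -m inch '[[[-40,20,-50,0,0,-0.1],[-30,40,-105,-0.02,0,-0.2],[-20,60,-160,-0.03,0.01,-0.3],[-10,80,-215,-0.04,0.02,-0.4],[0,95,-270,-0.06,0.02,-0.5],[10,105,-325,-0.07,0.03,-0.6],[20,110,-380,-0.089,0.034,-0.7],[27,119,-435,-0.089,0.034,-0.704],[27,119,-485,-0.089,0.034,-0.704],[27,119,-485,-0.089,0.034,-0.704]]]'; python3 - <<'E'
from h import *
im,K,Rc,c=shot("wrist","pics/w5.png");cv2.imwrite
print(proj([[.606,.311,.026]],K,Rc,c),delta([.606,.311,.008],pose(.09,0,-1)),obs()[2]["qpos"],obs()[0])
g=cv2.cvtColor(im,cv2.COLOR_BGR2GRAY);m=cv2.morphologyEx(np.uint8(g<60)*255,cv2.MORPH_OPEN,np.ones((3,3)))
cs,_=cv2.findContours(m,cv2.RETR_LIST,cv2.CHAIN_APPROX_NONE)
for k in cs:
    r=cv2.minAreaRect(k)
    if cv2.contourArea(k)>1000 and r[0][1]<330: print(r,cast(r[0],.026,K,Rc,c)[0],cast(cv2.boxPoints(r),.026,K,Rc,c)[:,:2].round(3).tolist())
E
```

```text
clock: 20.98
position: [0.5943, 0.2945, 0.2448]
tcp_rot: [1.137, 1.261, -1.142]
contact_force: [1.7, -0.5, -0.1]
gripper_width: 0.0878
[[300.38422542 185.21290343]] (array([237. ,  12.9,  -5. ]), array([ 0.009, -0.01 ,  0.005])) [0.36042304 0.4398038  1.32350768 0.01142595 1.38047034 1.83011813] [0.595038   0.30246461 0.24503858]
((157.3000030517578, 234.40003967285156), (45.615779876708984, 37.11872863769531), 26.56505012512207) [0.54444281 0.44596717 0.026     ] [[0.535, 0.474], [0.57, 0.457], [0.554, 0.418], [0.517, 0.435]]
((160.50001525878906, 232.50001525878906), (57.98276138305664, 57.98276138305664), 45.0) [0.54669287 0.44281639 0.026     ] [[0.543, 0.483], [0.587, 0.442], [0.551, 0.403], [0.503, 0.444]]
((339.2486572265625, 175.54164123535156), (58.500850677490234, 61.16603469848633), 1.9091525077819824) [0.61850857 0.2757158  0.026     ] [[0.588, 0.301], [0.645, 0.305], [0.648, 0.251], [0.591, 0.246]]
((544.1139526367188, 171.84988403320312), (71.24658203125, 86.62466430664062), 21.250507354736328) [0.64001468 0.08716924 0.026     ] [[0.61, 0.126], [0.685, 0.115], [0.669, 0.05], [0.591, 0.057]]
```

View pics/w5.png

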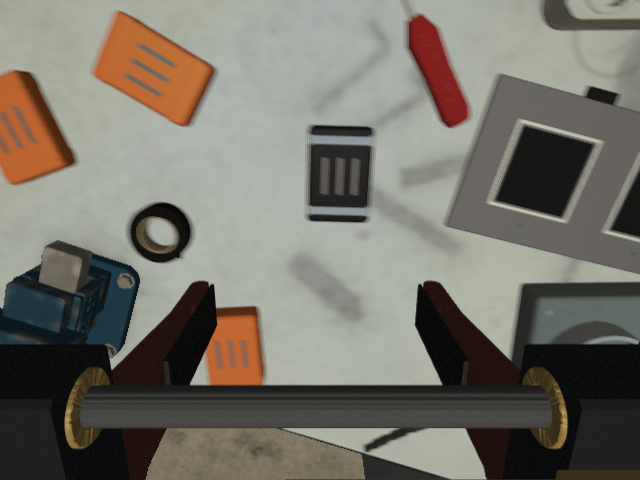

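Pack 1 has been knocked sideways: it now shows at (340,173) in the wrist view, about 35 mm nearer the deck. I'll measure it again with the arm settled.

```bash
python3 -m inch '[[[0,0,0,0,0,0],[0,0,0,0,0,0]]]'; cat >> h.py <<'E'
def darkrects(name,ulo=0,uhi=640,vhi=330,z=.026,th=60,amin=1000):
    im,K,Rc,c=shot(name)
    g=cv2.cvtColor(im,cv2.COLOR_BGR2GRAY);m=cv2.morphologyEx(np.uint8(g<th)*255,cv2.MORPH_OPEN,np.ones((3,3)))
    cs,_=cv2.findContours(m,cv2.RETR_LIST,cv2.CHAIN_APPROX_NONE)
    for k in cs:
        r=cv2.minAreaRect(k)
        if cv2.contourArea(k)>amin and r[0][1]<vhi and ulo<r[0][0]<uhi: print(np.round(r[0]),cast(r[0],z,K,Rc,c)[0].round(4),cast(cv2.boxPoints(r),z,K,Rc,c)[:,:2].round(3).tolist())
E
python3 - <<'E'
from h import *
darkrects("wrist",200,450)
darkrects("top",200,330,th=75,amin=300)
E
```

```text
clock: 21.28
position: [0.5941, 0.2896, 0.2464]
tcp_rot: [1.138, 1.257, -1.144]
contact_force: [0.2, -0.6, 0.1]
gripper_width: 0.0879
[337. 176.] [0.6183 0.2721 0.026 ] [[0.643, 0.304], [0.649, 0.246], [0.592, 0.238], [0.586, 0.299]]
[217. 240.] [0.538  0.4451 0.026 ] [[0.565, 0.475], [0.566, 0.418], [0.511, 0.415], [0.51, 0.472]]
[280. 228.] [0.5752 0.2827 0.026 ] [[0.667, 0.408], [0.73, 0.255], [0.485, 0.159], [0.425, 0.31]]
[254. 146.] [0.7923 0.358  0.026 ] [[0.8, 0.442], [0.848, 0.293], [0.785, 0.274], [0.737, 0.422]]
[262. 297.] [0.3954 0.3239 0.026 ] [[0.764, 0.779], [0.961, 0.147], [0.048, -0.106], [-0.116, 0.484]]
[259.  87.] [0.9578 0.3522 0.026 ] [[0.945, 0.413], [0.998, 0.401], [0.97, 0.292], [0.918, 0.303]]
```

```bash
python3 - <<'E'
from h import *
print(delta([.618,.2715,.06],pose(.11,0,-1)))
E
```

```text
(array([187.6,  22.5,  19.2]), array([-0.019, -0.001,  0.004]))
```

```bash
python3 -m inch '[[[30,22,19,-0.019,0,0],[80,22,19,-0.019,0,0],[130,22,19,-0.019,0,0],[165,22,19,-0.019,0,0],[187,22,19,-0.019,0,0],[187,22,19,-0.019,0,0],[187,22,19,-0.019,0,0]]]'; python3 - <<'E'
from h import *
print(delta([.618,.2715,.007],pose(.11,0,-1)))
E
```

```text
clock: 22.25
position: [0.6191, 0.2722, 0.0629]
tcp_rot: [1.129, 1.26, -1.128]
contact_force: [0.1, -0.2, 0.3]
gripper_width: 0.0882
(array([55.9, -1.2,  0.7]), array([-0.001, -0.002,  0.   ]))
```

```bash
python3 -m inch '[[[25,-1,0.7,0,0,0],[50,-1,0.7,0,0,0],[55,-1,0.7,0,0,0],[55,-1,0.7,0,0,0]]]'; python3 -m inch '[[[0,0,0,0,0,0],[0,0,0,0,0,0],[0,0,0,0,0,0],[0,0,0,0,0,0],[0,0,0,0,0,0],[-40,0,0,0,0,0],[-90,0,0,0,0,0],[-90,0,0,0,0,0],[-90,0,0,0,0,0]]]' 30 40; python3 - <<'E'
from h import *
print(delta([.445,.2,.097],pose(.02,0,-1)))
E
```

```text
clock: 22.75
position: [0.618, 0.2721, 0.0078]
tcp_rot: [1.128, 1.261, -1.127]
contact_force: [-0.1, 0.7, 0.3]
gripper_width: 0.0875
clock: 23.88
position: [0.6163, 0.2714, 0.0954]
tcp_rot: [1.126, 1.263, -1.13]
contact_force: [-0.7, 0.0, -3.5]
gripper_width: 0.0597
(array([  -0.9, -178.1,   52.1]), array([ 0.091, -0.   ,  0.004]))
```

```bash
python3 -m inch '[[[0,-58,17,0.03,0,0],[0,-116,34,0.06,0,0],[0,-178,52,0.09,0,0],[0,-178,52,0.09,0,0],[0,-178,52,0.09,0,0],[50,-178,52,0.09,0,0],[75,-178,52,0.09,0,0],[86,-178,52,0.09,0,0],[86,-178,52,0.09,0,0],[86,-178,52,0.09,0,0]]]';python3 -m inch '[[[1,0,0,0,0,0],[2,0,0,0,0,0],[2,0,0,0,0,0]]]'
```

```text
clock: 25.12
position: [0.4473, 0.201, 0.0116]
tcp_rot: [1.195, 1.22, -1.194]
contact_force: [0.5, 0.3, -2.6]
gripper_width: 0.0598
clock: 25.5
position: [0.4462, 0.2007, 0.0092]
tcp_rot: [1.194, 1.221, -1.195]
contact_force: [-0.4, 0.8, -2.2]
gripper_width: 0.0602
```

```bash
python3 -m inch '[[[1.5,0,0,0,0,0],[1.5,0,0,0,0,0],[1.5,0,0,0,0,0]]]'; python3 -m inch '[[[0,0,0,0,0,0],[0,0,0,0,0,0],[0,0,0,0,0,0],[-40,0,0,0,0,0],[-90,0,0,0,0,0],[-120,0,0,0,0,0],[-120,0,0,0,0,0],[-120,0,0,0,0,0]]]' 100; python3 - <<'E'
from h import *
R=pose(.02,-.87,-1);d=R[:,0];t=np.array([.458,.2005,.012]);print(delta(t-.1*d,R),obs()[2]["contact_force"])
darkrects("wrist",200,450)
E
```

```text
clock: 25.88
position: [0.446, 0.2006, 0.0074]
tcp_rot: [1.194, 1.221, -1.195]
contact_force: [0.2, -0.5, -2.3]
gripper_width: 0.06
clock: 26.88
position: [0.4456, 0.2004, 0.1268]
tcp_rot: [1.193, 1.221, -1.196]
contact_force: [0.9, -0.8, -0.2]
gripper_width: 0.0876
(array([50.1, 88.9,  0.2]), array([ 0.001, -0.   , -0.867])) [ 0.89707759 -0.75504647 -0.24461307]
[315. 235.] [0.4471 0.2007 0.026 ] [[0.418, 0.232], [0.476, 0.229], [0.475, 0.171], [0.417, 0.17]]
[318. 173.] [0.4884 0.1997 0.026 ] [[0.484, 0.229], [0.494, 0.228], [0.493, 0.171], [0.483, 0.171]]
[320. 296.] [0.4017 0.1968 0.026 ] [[0.521, 0.396], [0.529, 0.003], [0.243, -0.07], [0.231, 0.457]]
```

Centre (0.447, 0.2005), as expected. Now the tilted approach.

```bash
python3 -m inch '[[[0,20,0,0,0,-0.17],[0,45,0,0,0,-0.34],[10,70,0,0,0,-0.51],[30,89,0,0,0,-0.68],[50,89,0,0,0,-0.867],[50,89,0,0,0,-0.867],[50,89,0,0,0,-0.867],[50,89,0,0,0,-0.867]]]'; python3 - <<'E'
from h import *
R=pose(.02,-.87,-1);t=np.array([.4585,.2005,.012]);print(delta(t,R))
E
```

```text
clock: 27.92
position: [0.5361, 0.2029, 0.0815]
tcp_rot: [0.65, 1.812, -1.794]
contact_force: [0.1, 0.3, 0.1]
gripper_width: 0.0876
(array([104.2,   2.2,   0.9]), array([ 0.002, -0.   , -0.009]))
```

```bash
python3 -m inch '[[[40,2,1,0,0,0],[80,2,1,0,0,-0.009],[103,2,1,0,0,-0.009],[103,2,1,0,0,-0.009],[103,2,1,0,0,-0.009]]]';  python3 -m inch '[[[0,0,0,0,0,0],[0,0,0,0,0,0],[0,0,0,0,0,0],[0,0,0,0,0,0],[0,0,0,0,0,0],[0,0,0,0,0,0]]]' 30 40; python3 - <<'E'
from h import *
p,R,o=obs();print(p,o["contact_force"])
C=np.array([.4470,.2005,.013]);rel=R.T@(C-p);print(rel.tolist(),np.arctan2(-R[0,0],-R[2,0]))
E
python3 -m inch '[[[-30,-35,0,0,0,0],[-65,-76,0,0,0,0],[-100,-118,0,0,0,0],[-142,-168,0,0,0,0],[-142,-168,0,0,0,0],[-142,-168,0,0,0,0]]]'
python3 - <<'E'
from h import *
rel=[.0084,-.0084,.0006]
print(place(rel,(.636,.076),.25,.702,.045,.15))
E
```

```text
clock: 28.55
position: [0.46, 0.2003, 0.012]
tcp_rot: [0.642, 1.818, -1.801]
contact_force: [0.3, -0.5, -0.7]
gripper_width: 0.0877
clock: 29.3
position: [0.4581, 0.1999, 0.0092]
tcp_rot: [0.637, 1.821, -1.806]
contact_force: [2.2, -0.1, 1.4]
gripper_width: 0.0602
[0.45812869 0.19987003 0.00923301] [ 2.1683663  -0.10824624  1.43550077]
[0.006140618015153436, -0.009999257291283443, -0.0008616239050477177] 0.8773705049990036
clock: 30.05
position: [0.4597, 0.1996, 0.2283]
tcp_rot: [0.637, 1.821, -1.806]
contact_force: [0.6, -0.1, -3.6]
gripper_width: 0.0602
((array([-124.4,  123.4,  126.4]), array([-0.254, -0.023,  1.572])), array([0.63681037, 0.07682617, 0.21283811]))
```

```bash
python3 - <<'E'
from h import *
rel=[.0061,-.010,-.0009]
print(place(rel,(.636,.076),.33,.693,.045,.15))
E
python3 -m inch '[[[-30,5,12,-0.03,0,0.17],[-60,15,25,-0.07,0,0.34],[-90,28,38,-0.1,0,0.51],[-124,42,52,-0.14,-0.01,0.68],[-124,56,65,-0.17,-0.01,0.85],[-124,70,78,-0.2,-0.02,1.02],[-124,85,92,-0.24,-0.025,1.19],[-124,100,110,-0.28,-0.03,1.36],[-124,123,126,-0.33,-0.03,1.53],[-124,123,126,-0.34,-0.03,1.57]]]'; python3 -m inch '[[[0,0,0,0,0,0],[0,0,0,0,0,0],[0,0,0,0,0,0]]]'
python3 - <<'E'
from h import *
rel=[.0061,-.010,-.0009]
print(place(rel,(.636,.076),.33,.693,.045,.15),obs()[2]["qpos"])
E
```

```text
((array([-126.3,  126. ,  126.9]), array([-0.342, -0.032,  1.557])), array([0.63988315, 0.07637874, 0.21208141]))
clock: 31.3
position: [0.6315, 0.0901, 0.2135]
tcp_rot: [1.312, 0.944, -0.444]
contact_force: [0.0, 1.6, -2.4]
gripper_width: 0.06
clock: 31.68
position: [0.6353, 0.0909, 0.218]
tcp_rot: [1.311, 0.941, -0.44]
contact_force: [0.0, -0.5, -3.2]
gripper_width: 0.0603
((array([ 4.1, -3.8, 15.3]), array([-0.009, -0.025,  0.028])), array([0.63988315, 0.07637874, 0.21208141])) [-0.15291784  0.20811655  1.99339827  0.76668902  0.46100777  0.4729449 ]
```

```bash
python3 -m inch '[[[4,-4,15,-0.009,-0.025,0.028],[4,-4,15,-0.009,-0.025,0.028],[4,-4,15,-0.009,-0.025,0.028]]]'
python3 - <<'E'
from h import *
rel=[.0061,-.010,-.0009]
for z in (.02,.002):print(place(rel,(.636,.076),.33,.693,.045,z))
E
```

```text
clock: 32.05
position: [0.6392, 0.0767, 0.2122]
tcp_rot: [1.307, 0.902, -0.429]
contact_force: [-0.2, 0.0, -2.8]
gripper_width: 0.0602
((array([100.4, -82.8,   0.6]), array([-0., -0.,  0.])), array([0.63988315, 0.07637874, 0.08208141]))
((array([114.3, -94.3,   0.6]), array([-0., -0.,  0.])), array([0.63988315, 0.07637874, 0.06408141]))
```

```bash
python3 -m inch '[[[35,-30,0.5,0,0,0],[69,-57,0.5,0,0,0],[90,-74,0.5,0,0,0],[104,-86,0.5,0,0,0],[104,-86,0.5,0,0,0],[104,-86,0.5,0,0,0]]]'; python3 -m inch '[[[3,-3,0,0,0,0],[6,-5,0,0,0,0],[8,-6.5,0,0,0,0],[8,-6.5,0,0,0,0]]]'
python3 - <<'E'
from h import *
rel=[.0061,-.010,-.0009]
print(place(rel,(.636,.076),.33,.693,.045,0))
E
```

```text
clock: 32.8
position: [0.6402, 0.0763, 0.0778]
tcp_rot: [1.307, 0.901, -0.428]
contact_force: [-0.5, -0.0, -2.1]
gripper_width: 0.0603
clock: 33.3
position: [0.6395, 0.0758, 0.0664]
tcp_rot: [1.307, 0.901, -0.43]
contact_force: [-0.3, -0.2, -3.4]
gripper_width: 0.0599
((array([ 3.7, -2.3, -0.4]), array([-0.001,  0.   ,  0.   ])), array([0.63988315, 0.07637874, 0.06208141]))
```

```bash
python3 -m inch '[[[1,-1,0,0,0,0],[2,-2,0,0,0,0],[3,-2.3,0,0,0,0],[3,-2.3,0,0,0,0],[3,-2.3,0,0,0,0]]]'
```

```text
clock: 33.92
position: [0.6402, 0.0763, 0.0639]
tcp_rot: [1.307, 0.899, -0.427]
contact_force: [-4.4, 0.6, 7.3]
gripper_width: 0.06
```

```bash
python3 -m inch '[[[0,0,0,0,0,0],[0,0,0,0,0,0],[0,0,0,0,0,0],[-10,0,0,0,0,0],[-30,0,0,0,0,0],[-60,0,0,0,0,0],[-110,0,0,0,0,0],[-150,0,0,0,0,0],[-170,0,0,0,0,0],[-170,0,0,0,0,0]]]' 100; python3 - <<'E'
from h import *
print(delta([.43,.0,.25],pose(0.1,0,-1)),obs()[2]["qpos"])
E
```

```text
clock: 35.17
position: [0.537, 0.0403, 0.1949]
tcp_rot: [1.306, 0.898, -0.429]
contact_force: [0.4, 0.4, -1.1]
gripper_width: 0.0881
(array([-115.5,  -52.5,    3.7]), array([ 0.22 , -0.078, -0.692])) [-0.34952157  0.11871283  2.23595829  1.12594679  0.4601333  -0.06626864]
```

```bash
python3 -m inch '[[[-40,-15,1,0.07,-0.02,-0.17],[-80,-30,2,0.11,-0.04,-0.35],[-100,-40,3,0.16,-0.06,-0.52],[-115,-52,4,0.22,-0.078,-0.692],[-115,-52,4,0.22,-0.078,-0.692],[-115,-52,4,0.22,-0.078,-0.692]]]'; python3 - <<'E'
from h import *
print(delta([.453,.004,.25],pose(1.6,0,-1)),obs()[2]["qpos"])
shot("wrist","pics/w6.png")
im,K,Rc,c=shot("top");cv2.imwrite("pics/t6.png",cv2.resize(im[160:320,300:500],None,fx=3,fy=3))
E
```

```text
clock: 35.92
position: [0.4332, 0.0016, 0.2488]
tcp_rot: [1.133, 1.26, -1.136]
contact_force: [-0.3, 0.5, 0.2]
gripper_width: 0.088
(array([-1.3, 19.9, -0.4]), array([-1.498, -0.004,  0.002])) [-1.56825063e-01  8.89867312e-02  1.80748983e+00  8.16600810e-04
  1.24922573e+00  1.31143143e+00]
```

View pics/w6.png

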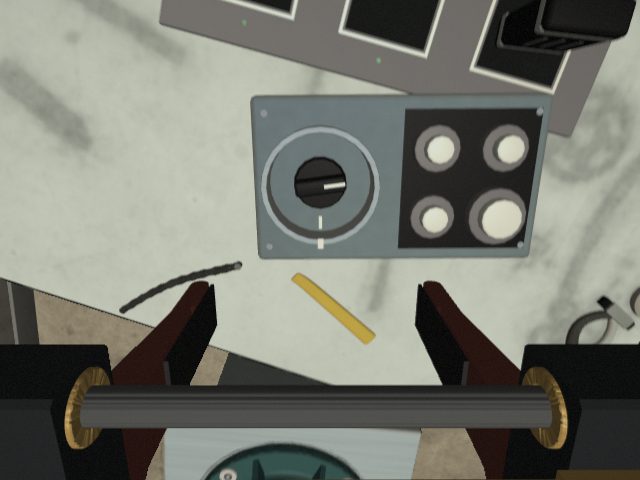

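The wrist view shows the dial centre at about (320,183) with the pointer toward (345,185), its mark at (320,225–243), and white key tops at (441,150), (435,219), (511,150) and (502,219).

```bash
python3 - <<'E'
from h import *
im,K,Rc,c=shot("wrist")
m=cv2.inRange(im,(205,215,215),(255,255,255))
n,l,s,ce=cv2.connectedComponentsWithStats(m)
for i in range(1,n):
    if s[i,4]>25 and 250<ce[i][0]<550 and 100<ce[i][1]<260:
        k=cv2.findContours(np.uint8(l==i),0,1)[0][0];r=cv2.minAreaRect(k)
        b=cv2.boxPoints(r);print(ce[i].round(1),s[i,4],cast(ce[i],.067,K,Rc,c)[0].round(4),cast(ce[i],.069,K,Rc,c)[0].round(4),np.round(r[1],1),cast(b,.069,K,Rc,c)[:,:2].round(4).tolist())
# disc
g=cv2.cvtColor(im,cv2.COLOR_BGR2GRAY);d=np.uint8(g<70);d[:,:270]=0;d[:,370:]=0;d[:140]=0;d[230:]=0
k=max(cv2.findContours(d,0,1)[0],key=cv2.contourArea);(u,v),r=cv2.minEnclosingCircle(k);print("disc",u,v,r,cast((u,v),.052,K,Rc,c))
big=cv2.resize(im[90:270,240:550],None,fx=2.5,fy=2.5,interpolation=2);cv2.imwrite("pics/big.png",big)
E
```

```text
[436.2 146.1] 121 [ 0.4962 -0.0904  0.067 ] [ 0.4963 -0.0898  0.069 ] [10.2 15.8] [[0.4897, -0.0862], [0.5022, -0.085], [0.5023, -0.0934], [0.4898, -0.0946]]
[335.3 184.9] 31 [ 0.4558 -0.0118  0.067 ] [ 0.4561 -0.0117  0.069 ] [ 1.6 18.2] [[0.455, -0.0039], [0.4585, -0.0188], [0.4571, -0.0191], [0.4537, -0.0042]]
[431.6 213.3] 52 [ 0.4399 -0.0972  0.067 ] [ 0.4403 -0.0965  0.069 ] [ 6.1 12.8] [[0.4381, -0.091], [0.4459, -0.0982], [0.4421, -0.1022], [0.4343, -0.095]]
disc 320.0747375488281 182.2475128173828 26.790307998657227 [[0.4541651  0.00084386 0.052     ]]
```

View pics/big.png

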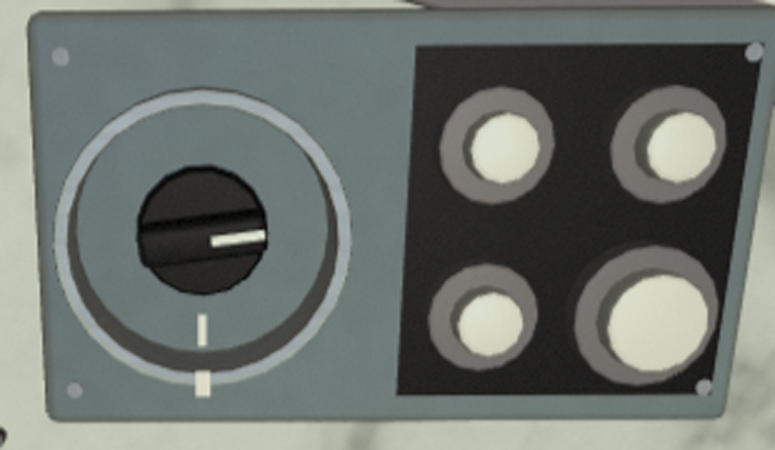

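```bash
python3 - <<'E'
from h import *
im,K,Rc,c=shot("wrist")
print("keys",cast([(442,149.2),(436,219.6),(503.2,219.2),(512,149)],.067,K,Rc,c).round(4).tolist())
a,b=cast([(324.4,186.4),(346,184.4)],.069,K,Rc,c);print(a,b,"ptr dir",np.arctan2(*(b-a)[1::-1]))
print("bar c",cast((322.4,185.2),.069,K,Rc,c),"collar",cast((240+203/2.5,90+235/2.5),.073,K,Rc,c),"mark",cast((320.8,90+330/2.5),.045,K,Rc,c),cast((321.2,243.6),.073,K,Rc,c))
E
```

```text
keys [[0.4929, -0.0955, 0.067], [0.4336, -0.1019, 0.067], [0.44, -0.1595, 0.067], [0.499, -0.1525, 0.067]]
[ 0.45262068 -0.00278999  0.069     ] [ 0.45618504 -0.02060633  0.069     ] ptr dir -1.3733419211942568
bar c [[ 0.45345473 -0.00101048  0.069     ]] collar [[4.55042019e-01 2.07329840e-04 7.30000000e-02]] mark [[ 0.4151211  -0.00397043  0.045     ]] [[ 0.40340721 -0.00536724  0.073     ]]
```

```bash
python3 - <<'E'
from h import *
print(delta([.4535,.0,.15],pose(1.77,0,-1)))
E
python3 -m inch '[[[0,10,0,-0.18,0,0],[0,20,0,-0.36,0,0],[0,20,0,-0.54,0,0],[0,20,0,-0.72,0,0],[0,20,0,-0.9,0,0],[20,20,0,-1.08,0,0],[40,20,0,-1.26,0,0],[60,20,0,-1.44,0,0],[80,20,0,-1.62,0,0],[98,20,0,-1.67,0,0]]]' 45 20; python3 -m inch '[[[0,0,0,0,0,0],[0,0,0,0,0,0]]]'; python3 - <<'E'
from h import *
print(delta([.4535,.0,.056],pose(1.77,0,-1)),obs()[2]["qpos"])
E
```

```text
(array([97.3, 22.8,  4.1]), array([-1.666e+00, -6.000e-03, -1.000e-03]))
clock: 37.38
position: [0.4492, 0.0025, 0.1497]
tcp_rot: [-0.157, 1.567, 0.162]
contact_force: [-0.2, -0.0, 0.8]
gripper_width: 0.0397
clock: 37.62
position: [0.4503, 0.0023, 0.1511]
tcp_rot: [-0.155, 1.567, 0.157]
contact_force: [0.7, -0.2, 0.3]
gripper_width: 0.0395
(array([95.1, -3. ,  2.8]), array([-0.001, -0.001, -0.002])) [-1.49454804e-01  2.33360676e-01  1.90785852e+00  1.29182242e-03
  1.00225556e+00 -3.48745106e-01]
```

```bash
python3 -m inch '[[[20,-3,3,0,0,0],[50,-3,3,0,0,0],[75,-3,3,0,0,0],[90,-3,3,0,0,0],[95,-3,3,0,0,0],[95,-3,3,0,0,0],[95,-3,3,0,0,0]]]'; python3 -m inch '[[[0,0,0,0,0,0],[0,0,0,0,0,0],[0,0,0,0,0,0],[0,0,0,0,0,0],[0,0,0,0,0,0]]]' 8 15
```

```text
clock: 38.5
position: [0.4546, -0.0, 0.0565]
tcp_rot: [-0.156, 1.566, 0.157]
contact_force: [0.3, -0.4, -0.8]
gripper_width: 0.0394
clock: 39.12
position: [0.4535, 0.0001, 0.0559]
tcp_rot: [-0.156, 1.568, 0.158]
contact_force: [-2.0, -1.0, 5.2]
gripper_width: 0.0138
```

```bash
python3 -m inch '[[[0,0,0,0.17,0,0],[0,0,0,0.34,0,0],[0,0,0,0.51,0,0],[0,0,0,0.68,0,0],[0,0,0,0.85,0,0],[0,0,0,1.02,0,0],[0,0,0,1.19,0,0],[0,0,0,1.36,0,0],[0,0,0,1.53,0,0],[0,0,0,1.66,0,0]]]'; python3 -m inch '[[[0,0,0,0,0,0],[0,0,0,0,0,0],[0,0,0,0,0,0]]]'; python3 -m inch '[[[0,0,0,0,0,0],[0,0,0,0,0,0],[-20,0,0,0,0,0],[-60,0,0,0,0,0],[-120,0,0,0,0,0],[-180,0,0,0,0,0],[-180,0,0,0,0,0],[-180,0,0,0,0,0]]]' 45; python3 - <<'E'
from h import *
shot("scene","pics/s7.png")
im,K,Rc,c=shot("wrist","pics/w7.png");g=obs();print(g[0],g[2]["tcp_rot"])
cv2.imwrite("pics/w7.png",im[0:380])
print(proj([[.4535,0,.069],[.4034,-.0054,.073]],K,Rc,c))
E
```

```text
clock: 40.38
position: [0.4532, 0.0003, 0.0559]
tcp_rot: [1.13, 1.261, -1.133]
contact_force: [-2.8, -0.4, 6.1]
gripper_width: 0.0141
clock: 40.75
position: [0.4532, 0.0004, 0.0559]
tcp_rot: [1.127, 1.263, -1.129]
contact_force: [-3.3, 0.9, 7.2]
gripper_width: 0.0139
clock: 41.75
position: [0.4538, -0.0, 0.2351]
tcp_rot: [1.127, 1.262, -1.129]
contact_force: [-0.2, 0.6, -0.2]
gripper_width: 0.0395
[4.52834033e-01 1.49657167e-04 2.33932106e-01] [ 1.12574     1.26498376 -1.13066178]
[[316.20978808 212.86040457]
 [316.0410965  271.61153634]]
```

View pics/w7.png

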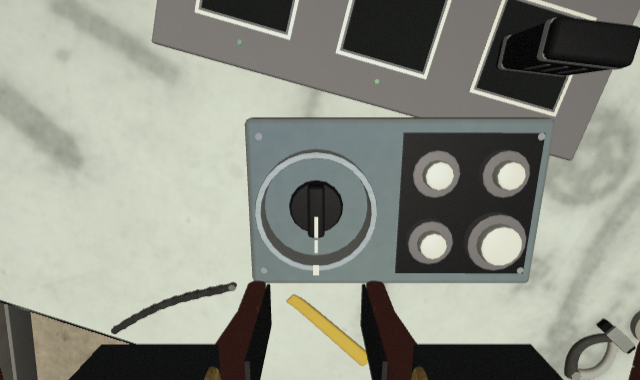

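View pics/s7.png

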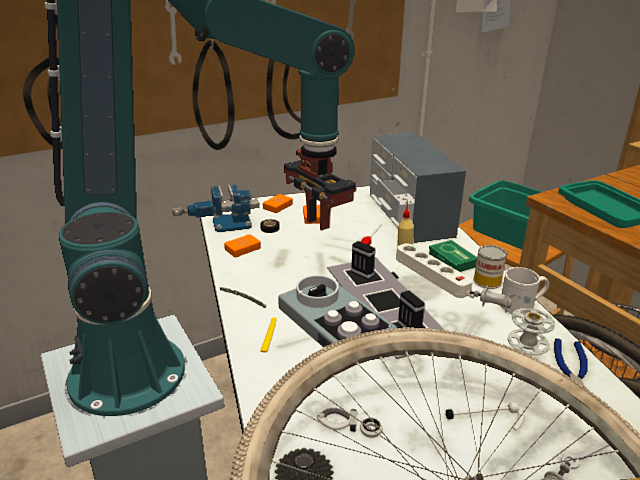

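The pointer (316,217–250) lines up with the mark (316,270), and both packs stand on their pads, left and right. Next are the keys, with the fingers shut.

```bash
python3 - <<'E'
from h import *
p,R,o=obs()
for k in([.493,-.0955],[.4336,-.1015],[.44,-.159]): print(delta([*k,.09],R)[0])
E
```

```text
[143.6  30.2  99.8]
[143.9 -29.5  99.2]
[143.8 -29.5 157. ]
```

```bash
python3 -m inch '[[[0,15,50,0,0,0],[30,30,100,0,0,0],[70,30,100,0,0,0],[100,30,100,0,0,0],[125,30,100,0,0,0],[143,30,100,0,0,0],[143,30,100,0,0,0],[143,30,100,0,0,0]]]' 0 20; python3 -m inch '[[[8,0,0,0,0,0],[15,0,0,0,0,0],[20,0,0,0,0,0],[20,0,0,0,0,0],[20,0,0,0,0,0]]]'
```

```text
clock: 42.85
position: [0.4944, -0.0959, 0.0922]
tcp_rot: [1.127, 1.263, -1.129]
contact_force: [0.5, -0.1, 0.2]
gripper_width: 0.0003
clock: 43.48
position: [0.4948, -0.096, 0.0726]
tcp_rot: [1.127, 1.262, -1.128]
contact_force: [-0.2, 0.3, -0.3]
gripper_width: 0.0005
```

```bash
python3 -m inch '[[[4,0,0,0,0,0],[8,0,0,0,0,0],[11,0,0,0,0,0],[12,0,0,0,0,0],[12,0,0,0,0,0],[12,0,0,0,0,0]]]'
```

```text
clock: 44.22
position: [0.4951, -0.0961, 0.0612]
tcp_rot: [1.127, 1.261, -1.128]
contact_force: [-2.0, 0.4, 9.9]
gripper_width: 0.0007
```

The key took 9.9 N, so it is fully down. Next is the near left key.

```bash
python3 -m inch '[[[-10,0,0,0,0,0],[-25,0,0,0,0,0],[-25,-30,0,0,0,0],[-25,-60,0,0,0,0],[-25,-60,0,0,0,0],[-25,-60,0,0,0,0]]]'; python3 -m inch '[[[10,0,0,0,0,0],[17,0,0,0,0,0],[21,0,0,0,0,0],[25,0,0,0,0,0],[25.5,0,0,0,0,0],[25.5,0,0,0,0,0],[25.5,0,0,0,0,0]]]'
```

```text
clock: 44.98
position: [0.4365, -0.103, 0.0863]
tcp_rot: [1.128, 1.26, -1.128]
contact_force: [0.1, 0.0, -0.2]
gripper_width: 0.0004
clock: 45.85
position: [0.4355, -0.1026, 0.0611]
tcp_rot: [1.127, 1.261, -1.128]
contact_force: [-3.1, 1.8, 16.5]
gripper_width: 0.0003
```

```bash
python3 -m inch '[[[-10,0,0,0,0,0],[-25,0,0,0,0,0],[-25,30,0,0,0,0],[-25,60,0,0,0,0],[-25,60,0,0,0,0],[-25,60,0,0,0,0]]]'; python3 -m inch '[[[10,0,0,0,0,0],[17,0,0,0,0,0],[21,0,0,0,0,0],[25,0,0,0,0,0],[25,0,0,0,0,0],[25,0,0,0,0,0],[25,0,0,0,0,0]]]'
```

```text
clock: 46.6
position: [0.4931, -0.0956, 0.0845]
tcp_rot: [1.126, 1.264, -1.13]
contact_force: [-0.3, 0.7, 0.3]
gripper_width: 0.0006
clock: 47.48
position: [0.4936, -0.0959, 0.0611]
tcp_rot: [1.126, 1.263, -1.129]
contact_force: [-6.2, 0.9, 18.9]
gripper_width: 0.0004
```

```bash
python3 -m inch '[[[-10,0,0,0,0,0],[-25,0,0,0,0,0],[-25,-30,0,0,0,0],[-25,-60,0,0,0,0],[-25,-60,0,0,0,0],[-25,-60,0,0,0,0]]]'; python3 -m inch '[[[10,0,0,0,0,0],[17,0,0,0,0,0],[21,0,0,0,0,0],[24.5,0,0,0,0,0],[24.5,0,0,0,0,0],[24.5,0,0,0,0,0],[24.5,0,0,0,0,0]]]'
```

```text
clock: 48.22
position: [0.4369, -0.1032, 0.0858]
tcp_rot: [1.128, 1.259, -1.128]
contact_force: [0.2, 0.2, 1.4]
gripper_width: 0.0004
clock: 49.1
position: [0.4356, -0.1026, 0.0612]
tcp_rot: [1.127, 1.261, -1.128]
contact_force: [-0.5, 1.0, 10.8]
gripper_width: 0.0004
```

```bash
python3 -m inch '[[[-10,0,0,0,0,0],[-25,0,0,0,0,0],[-25,0,30,0,0,0],[-25,0,58,0,0,0],[-25,0,58,0,0,0],[-25,0,58,0,0,0]]]'; python3 -m inch '[[[10,0,0,0,0,0],[17,0,0,0,0,0],[21,0,0,0,0,0],[25,0,0,0,0,0],[25,0,0,0,0,0],[25,0,0,0,0,0],[25,0,0,0,0,0]]]'
```

```text
clock: 49.85
position: [0.4407, -0.1595, 0.0854]
tcp_rot: [1.127, 1.263, -1.129]
contact_force: [-0.6, 0.4, -0.6]
gripper_width: 0.0004
clock: 50.72
position: [0.441, -0.1594, 0.0612]
tcp_rot: [1.128, 1.263, -1.129]
contact_force: [-3.1, 4.9, 12.9]
gripper_width: 0.0011
```

All five presses reached the bottom. I'll raise the tool, back off and do a final check.

```bash
python3 -m inch '[[[-20,0,0,0,0,0],[-70,0,0,0,0,0],[-130,0,0,0,0,0],[-190,0,0,0,0,0],[-190,-20,-50,0,0,0],[-190,-40,-100,0,0,0],[-190,-50,-160,0,0,0],[-190,-50,-160,0,0,0],[-190,-50,-160,0,0,0]]]'; python3 - <<'E'
from h import *
w,*_=shot("wrist");s,*_=shot("scene")
cv2.imwrite("pics/fin.png",np.hstack([cv2.resize(w[0:340,150:640],(430,298)),cv2.resize(s[200:360,220:460],(370,298))]))
print(obs()[0],obs()[2]["contact_force"])
E
```

```text
clock: 51.85
position: [0.375, -0.0072, 0.251]
tcp_rot: [1.126, 1.261, -1.127]
contact_force: [0.6, 0.3, -0.1]
gripper_width: 0.0004
[ 0.37534095 -0.00798858  0.25093802] [-0.60440749 -0.00406953 -0.32572264]
```

View pics/fin.png

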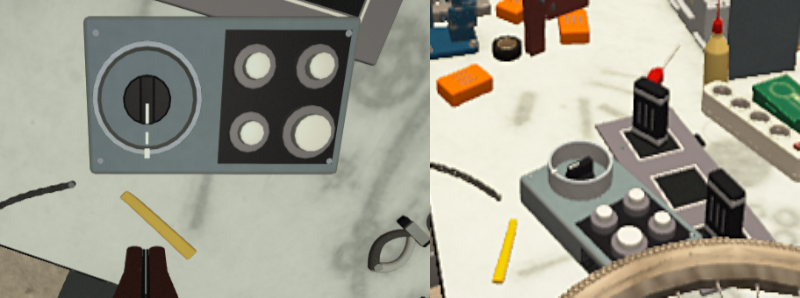

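The final view shows both packs upright on the left and right pads, the pointer at the mark and all keys up.

```bash
python3 -c "
from station import manip
manip.close_job()"
```

```text
the job is handed in; nothing more can be done
```

I handed the job in at about 52 s on the robot's clock. No verdict is reported, so what follows is from my own checks.

- **Packs:** Only two black packs were in the scene, and I left the orange boxes alone. Both now stand on a short thin edge, one on the left pad and one on the right. I had to regrasp the first after reaching a wrist joint limit. The second was knocked about 35 mm aside during the run, so I measured it again before picking it up.
- **Dial:** I turned it 1.66 rad clockwise, and the pointer lines up with the mark in the images.
- **Keys:** I pressed far left, near left, far left, near left, then start, in that order. Each went down to the same depth with 10 to 19 N on the tool. I never pressed stop.

**Last checks:** The final pictures show both packs upright on their pads, the pointer at its mark, all keys up and the arm clear of everything. No check failed or disagreed. I judged the standing positions only by eye, from the pictures and the placing poses, not by a separate measurement.

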